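# Lock the gas detector's sensor ring and shut its cover

## Robot

A 7-joint arm with a two-finger parallel gripper is mounted at the origin on the work surface. World frame = base frame: x ahead of the robot, y to its left, z up, the work surface at z = 0. Lengths are in m, angles in rad, forces in N, time in s.
With the tool pointing down it reaches from about 0.35 to 0.9 m from the base axis. Payload 8.1 kg.
Tool frame: the origin (TCP) lies midway between the tips of the shut fingers; the grasp point (between the pads) lies 19 mm behind it; z points along the fingers, y is the line along which they close (so a half turn about z gives the same grasp; the last joint's range is limited). The gripper opens to 92 mm and grips with 3 to 60 N. Pads are 19 mm wide; open, the fingers measure 130 mm over their backs; the gripper's body (75 mm by 190 mm) begins 47 mm behind the grasp point.
Start: joints at [1.146, 0.434, 0.025, 1.573, -0.012, 1.134, -0.075], TCP at [0.198, -0.593, 0.227] pointing down, gripper open.
Joint ranges: [-2.62, 2.62], [-0.44, 2.09], [-1.27, 1.32], [0.08, 2.57], [-1.32, 4.46], [0.12, 2], [-2.74, 2.74]. Speed limits (rad/s): [2.22, 2.22, 3.01, 3.01, 3.14, 3.14, 3.14].

## Interface

Orientations are given as a unit quaternion [w, x, y, z].
In Python, from rig import r, snapshot, camera_params gives the robot as it stands.
- The arm moves only by the tool servo_tool, never from a script. Its argument "motion" is a list that holds one entry, the list of rows, each a list of 5 numbers: the opening, from 0 (shut) to 1 (fully open), then the shift along the tool's x, y, z in mm, then the turn about the tool's z in degrees. In form: [[[hand, tx, ty, tz, turn], ...]]. A call has 1 to 8 rows; each row is the pose to reach, as a shift and turn from the pose commanded when the call began, along the tool's axes at that moment; what a row does not reach only later rows make up. A row lasts 1/12 s, in which the tool goes at most 41.7 mm and 7.16 degrees, less where a joint would pass 70% of its speed; a pose out of reach is approached as far as the arm can. A call with a gripper value outside its range is refused whole. The fingers move at their own pace and stop on an object; "grip_force" is the grip in N (left out, the last holds). Time passes only in rows, so rows that repeat a pose let the fingers close. It gives the time, the measured TCP pose, the force, the opening and the grip force at its end, in the units of the state.
- r.sense(): the state, without advancing time (a new reading comes with each control period).
- snapshot(name): name is "scene" or "top" or "wrist"; returns (picture, depth): 420x560x3 uint8, blue, green, red; 420x560 float32, m along the optical axis (not along the pixel's ray), 0 where there is no reading.
- camera_params(name): a dict with "camera_matrix" (3x3 intrinsics, pixels), "cam_to_world" (4x4, takes a point from camera to world coordinates); the wrist camera has in their place "mount" (4x4, takes a point from camera to tool coordinates, whose origin is the TCP and whose axes are the flange's). Camera axes: x right, y up, looking along -z (the intrinsics and any distortion apply to the point x, -y, -z); pixel columns grow to the right and rows downward; lengths in m; the calibration is good to about 2 mm. The wrist camera is an equidistant fisheye: a pixel r from the principal point sees the ray r / f radians off the axis. A picture is of the moment at which its call begins: read the wrist's pose just before it. camera_params takes no time and is no camera call.
- r.job_done(): hands the job in; it is judged then, once.
The state is a dict: "t": time; "q": joint angles; "joint_velocities": joint speeds; "tau": joint torques, N m; "tcp_pos": TCP position; "orientation": TCP orientation; "wrist_force": force on the tool from outside, world axes, zero at the start; "moment": the same for the moment, N m; "opening": finger opening in m; "gripper_force": force on a finger pad.
Only numpy, scipy, OpenCV 4.12 (cv2) and the standard library are available. Lean on these libraries where they do the work, as an engineer would, in place of code of your own. Each camera call takes 0.05 s, during which the arm holds its last target. There are 200 camera calls.

## Task

The sensor ring of the grey gas detector is loose: turn the bayonet ring clockwise until it clicks home against its stop, its ears in line with the two white marks, while the weather cover still stands open. Then lower the hinged cover gently until it is fully shut over the ring, and let go. Leave the other things on the bench where they are.

Things in the scene. Friction and masses are not known exactly. Their poses are not given: they have to be found in the camera images.
- ring (a joint): bayonet ring's angle (rad): 0 loose, 1.57 locked at its stop; starts at 0.1 to 0.4; grows clockwise as seen from outside. Resistance rises to about 0.4 N m near 0.95 rad, passes a hump at 1.25; from about 1.35 the ring snaps to its stop by itself, short of the hump it does not. Loose, its ears lie up and down the slope; locked, they point left and right at two white marks.
- ring_grip (a point): on the axis of the grey ring, halfway up its side, 25 mm out from the sloping face. Ring: 54 mm diameter, side 12 to 38 mm out from the face; two opposite ears 12 mm wide, 16 mm tall, reach 37 mm from the axis: grip the round side between them. Frame turns with the ring: z out of the face along the axis (25 degrees from vertical, leaning to the console's front), x along an ear.
- cover (a joint): opening angle of the weather cover (rad): 0 = shut flat on the sloping face, 2.4 = limit; it starts between 1.9 and 2.1. A stiff hinge (0.4 N m) holds it wherever it is left, so it must be led all the way down.
- cover_bar (a point): middle of the cover's round steel bar handle: 10 mm thick, 90 mm long between two posts, parallel to the hinge, centre 38 mm off the cover's outer face (33 mm gap), 3 mm beyond its free edge. Frame fixed to the cover: y along bar and hinge, x from free edge to hinge, z the cover's outward normal; opening turns it about +y. While open, the bar is on the cover's far side, near the top.
- cover_hinge (a point): middle of the hinge line, on the sloping face's upper edge, 80 mm up the slope from the ring's axis; axes as for cover_bar, which lies at x -128, z +87 mm from here. y is level. Shut, z is the face's outward normal. The cover is a painted sheet tray 125 long (from the hinge) x 150 wide x 49 mm deep.
- detector: fixed grey gas-detector console, left or right of the middle, turned up to 0.3 rad. Face slopes 25 degrees from level towards the robot, 150 mm wide, 145 mm along the slope, 100 mm high in front, 160 at the back; under the ring a neck 50 mm across. Origin on the bench under the point, 125 mm up, where the ring's axis meets the face; x from front to back, z up.
- small_box: bystander: fixed closed aluminium junction box 124 x 114 x 72 mm high, on the other side from the detector; origin centre of underside
- tape_roll: bystander: loose roll of tape lying flat, 76 mm across, 24 mm high; origin centre of underside
- brass_fitting: bystander: loose brass pipe fitting standing up, 32 mm across, 45 mm high; origin centre of underside
- carton: bystander: small loose cardboard carton 100 x 75 x 60 mm high; origin centre of underside
- screwdriver: bystander: loose screwdriver lying on the bench, about 200 mm long along its x axis
- spray_can: bystander: loose white can, 52 mm across, 140 mm high; origin centre of underside
- relay: bystander: loose grey and black relay module 60 x 45 x 75 mm high; origin centre of underside
- screw_tub: bystander: loose white open tub, 70 mm across, 40 mm high; origin centre of underside

How it is judged:
By the outcome, as a careful person would: the job done as asked, in the order asked, and still so for the second after the job is handed in, with the robot touching nothing.
It also fails if it takes over 59 s, if anything falls off the work surface, if the arm or the gripper's body presses on something with over 40 N, if the wrist force passes 120 N, or if a joint passes its speed limit or range.

## Working session

There is one attempt and no reset: what is moved stays moved. The work goes in short steps, Python scripts to look and compute and a tool call to move; the robot and the scene stay as the last step left them, time stands still between calls to the robot, and variables do not carry over. Pictures are saved under pics/ and viewed, at most 10 in all, crops included, and the job is handed in when it is done.

Besides the shell and the picture viewer there is one more tool, called by a JSON object that holds its "method" and its "body". servo_tool: Moves the arm, as the interface text tells. Its arguments: {"type":"object","properties":{"motion":{"type":"array","items":{"type":"array","items":{"type":"array","items":{"type":"number"}}}},"grip_force":{"type":"number"}},"required":["motion"]}

```bash
ls; mkdir -p pics; python3 - <<'E'
from rig import r,snapshot,camera_params
import cv2,numpy as np
for n in("scene","top"):
    p,d=snapshot(n);cv2.imwrite(f"pics/{n}0.png",p);np.save(f"pics/{n}0.npy",d)
    print(n,camera_params(n))
print(camera_params("wrist"));print(r.sense())
a=cv2.imread("pics/scene0.png");b=cv2.imread("pics/top0.png")
E
```

```text
pics
scene {'camera_matrix': array([[403.36311264,   0.        , 282.58562848],
       [  0.        , 403.36311264, 208.30261948],
       [  0.        ,   0.        ,   1.        ]]), 'cam_to_world': array([[-0.58148845, -0.54626036,  0.6028854 ,  1.27128106],
       [ 0.81331081, -0.40846542,  0.4143447 ,  0.51574789],
       [ 0.01991776,  0.73126987,  0.68179738,  0.99580939],
       [ 0.        ,  0.        ,  0.        ,  1.        ]])}
top {'camera_matrix': array([[393.02015028,   0.        , 278.18517279],
       [  0.        , 393.02015028, 212.82058874],
       [  0.        ,   0.        ,   1.        ]]), 'cam_to_world': array([[ 0.01201497,  0.98174099, -0.18984274,  0.3305961 ],
       [-0.99951683,  0.00634872, -0.03042711, -0.02129493],
       [-0.02866628,  0.1901166 ,  0.98134292,  1.11217558],
       [ 0.        ,  0.        ,  0.        ,  1.        ]])}
{'camera_matrix': array([[325.1922621 ,   0.        , 279.81097875],
       [  0.        , 325.1922621 , 213.5038167 ],
       [  0.        ,   0.        ,   1.        ]]), 'mount': array([[ 7.19005363e-04,  9.60942
[... 354 characters left out ...]
2 ,  0.02497575,  1.57400574, -0.01159544,
        1.13400393, -0.07509659]), 'joint_velocities': array([ 1.56590978e-03,  8.44435862e-04, -2.38746943e-04, -1.03617589e-03,
        5.42705509e-05, -1.11272783e-03,  1.78754352e-03]), 'tau': array([ 1.93076266e-03, -6.69130468e+01,  9.87210497e-01, -3.15145576e+01,
       -6.06437470e-02,  3.74386122e-02,  4.95641007e-05]), 'tcp_pos': array([ 0.19747102, -0.59249782,  0.22602369]), 'orientation': array([-6.89510343e-04,  9.87088739e-01,  1.60172763e-01, -1.80120250e-04]), 'wrist_force': array([-0.47720939,  0.43324884,  0.06418645]), 'moment': array([ 0.06949011, -0.02051819,  0.0014227 ]), 'gripper_force': 0.0, 'opening': 0.09176074115225705}
```

View pics/scene0.png

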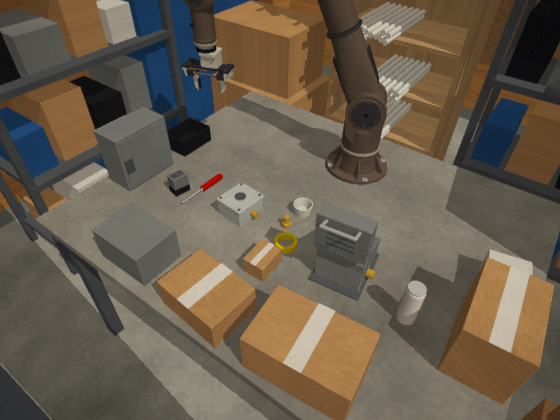

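View pics/top0.png

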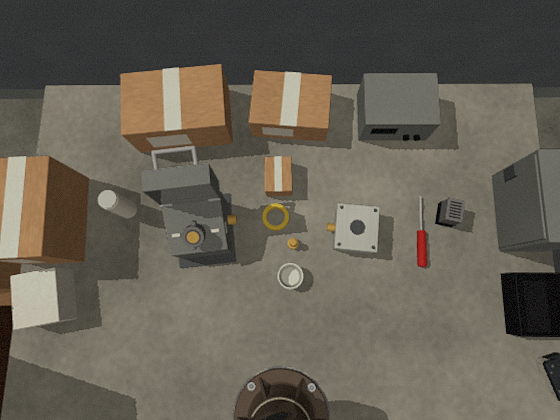

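The top view shows the detector at about (195,235), with its white marks at (176,236) and (215,230). The ring is at (193,236) and the open cover at (180,180), with its bar at (175,155). The scene view shows the bar on the far side of the cover. Next I'll localise it all from depth.

```bash
cat > h.py <<'E'
import numpy as np,cv2
from rig import r,snapshot,camera_params
def cloud(d,n):
    P=camera_params(n);K=P["camera_matrix"];T=P["cam_to_world"]
    v,u=np.mgrid[:d.shape[0],:d.shape[1]]
    c=np.stack([(u-K[0,2])/K[0,0]*d,-(v-K[1,2])/K[1,1]*d,-d,np.ones_like(d)],-1)
    return (c@T.T)[...,:3]
def proj(p,n):
    P=camera_params(n);K=P["camera_matrix"];c=np.linalg.inv(P["cam_to_world"])@np.r_[p,1]
    return K[0,0]*c[0]/-c[2]+K[0,2],-K[1,1]*c[1]/-c[2]+K[1,2]
E
python3 - <<'E'
from h import *
p=cv2.imread("pics/top0.png");d=np.load("pics/top0.npy");W=cloud(d,"top")
print("box/bench z",W[300,200],W[225,340])
roi=np.zeros(d.shape,bool);roi[200:262,162:236]=1
# face plane: gradient
w=W[roi];w=w[(w[:,2]>.09)&(w[:,2]<.165)]
best=(0,)
rng=np.random.default_rng(0)
for i in range(2000):
    a,b,c=w[rng.choice(len(w),3,False)]
    n=np.cross(b-a,c-a)
    if np.linalg.norm(n)<1e-5: continue
    n/=np.linalg.norm(n);n*=np.sign(n[2])
    if abs(np.degrees(np.arccos(n[2]))-25)>4: continue
    k=abs((w-a)@n)<.003
    if k.sum()>best[0]:best=(k.sum(),n,a,k)
k=best[3];m=w[k].mean(0);n=np.linalg.svd(w[k]-m)[2][2];n*=np.sign(n[2])
print("n",n,np.degrees(np.arccos(n[2])),"yaw",np.degrees(np.arctan2(-n[1],-n[0])),m,k.sum(),len(w))
# marks
g=p.min(2);mk=roi&(g>185)&(abs((W-m)@n)<.012)
nc,l,s,cen=cv2.connectedComponentsWithStats(mk.astype(np.uint8))
for i in range(1,nc):
    if s[i,4]>5: print("mark",cen[i],s[i,4],W[l==i].mean(0))
h=(W-m)@n
rt=roi&(h>.03)&(h<.045)
print("ring top",rt.sum(),np.median(W[rt],0),W[rt].min(0),W[rt].max(0),h[rt].mean())
c=cv2.resize(p[140:270,135:245],None,fx=5.0,fy=4.6*5/4.6,interpolation=3)[:,:]
c=cv2.resize(p[145:265,140:245],None,fx=5,fy=5,interpolation=3)
cv2.imwrite("pics/c1.png",c)
E
```

```text
box/bench z [ 0.29738818  0.22829426 -0.00271145] [ 0.49913628 -0.15396217  0.0759746 ]
n [-0.41923649 -0.05280762  0.90633996] 24.99563798651879 yaw 7.1792476281026305 [0.48838504 0.2204871  0.13449655] 2336 3066
ring top 392 [0.45551294 0.21560978 0.16197544] [0.42554717 0.1904764  0.1391532 ] [0.49136826 0.24474579 0.17335393] 0.03811667796081143
```

View pics/c1.png

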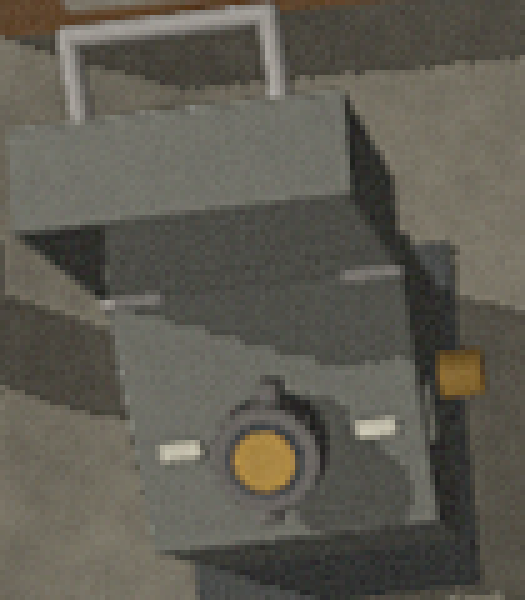

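The crop shows white marks at crop (180,450) and (377,427) and the ring around (265,462). The ears are at (272,388) and (280,515), the hinge at (130,300) to (372,272), and the bar along (65,32) to (270,12). The tool can't tilt, so I'll turn the ring by pushing on an ear. Next I need exact poses.

```bash
cat > m.py <<'E'
from h import *
from scipy.optimize import least_squares
P=camera_params("top");K=P["camera_matrix"];T=P["cam_to_world"]
def ray(u,v):
    d=T[:3,:3]@np.array([(u-K[0,2])/K[0,0],-(v-K[1,2])/K[1,1],-1]);return T[:3,3],d
def hit(u,v,n,m):
    o,d=ray(u,v);return o+d*((m-o)@n)/(d@n)
E
python3 - <<'E'
from m import *
n=np.array([-.41923649,-.05280762,.90633996]);m=np.array([.48838504,.2204871,.13449655])
c=lambda x,y:(140+(x+.5)/5-.5,145+(y+.5)/5-.5)
L=hit(*c(180,450),n,m);R=hit(*c(377,427),n,m);hl=hit(*c(130,300),n,m);hr=hit(*c(372,272),n,m)
d=L-R;print("marks",L,R,"yaw",np.degrees(np.arctan2(-d[0],d[1])),"mid",(L+R)/2)
d=hl-hr;print("hinge",hl,hr,np.degrees(np.arctan2(-d[0],d[1])))
D=np.load("pics/top0.npy");W=cloud(D,"top");roi=np.zeros(D.shape,bool);roi[212:255,178:210]=1
for yaw in(6.4,7.2):
    y=np.radians(yaw);f=np.array([np.cos(y),np.sin(y),0]);l=np.array([np.sin(y),-np.cos(y),0])
    N=-np.sin(np.radians(25))*f+np.array([0,0,np.cos(np.radians(25))]);u=np.cross(N,l)*-1;u*=np.sign(u[2])
    h=(W-m)@N
    top=W[roi&(h>.035)&(h<.042)]
    q=np.c_[(top-m)@u,(top-m)@l]
    (cx,cy),rad=cv2.minEnclosingCircle((q*1000).astype(np.float32))
    print("yaw",yaw,"ring circle",cx,cy,rad,np.median(q,0)*1000, "O",m+u*cx/1e3+l*cy/1e3)
    mid=(L+R)/2-m;print(" marks mid in ul",mid@u*1e3,mid@l*1e3)
    cu,cv=mid@u,mid@l
    e=W[roi&(h>.012)&(h<.036)];U=(e-m)@u-cu;V=(e-m)@l-cv;rr=np.hypot(U,V);k=(rr>.029)&(rr<.04)
    for a,b,hh in sorted(zip(np.degrees(np.arctan2(V[k],U[k])),rr[k],((e-m)@N)[k])):print(round(a),round(b*1e3),round(hh*1e3),end=" | ")
    print()
# bar & cover
k=np.zeros(D.shape,bool);k[145:175,145:200]=1;k&=(W[...,2]>.2)
w=W[k];print("high pts",len(w),w.max(0),w.min(0))
for vx in range(148,172,2):print(vx,[tuple((W[vx,ux]*1000).round().astype(int)) for ux in(155,160,175,190)])
E
```

```text
marks [0.46317375 0.27027598 0.12573575] [0.47580124 0.16981795 0.12572357] yaw 7.164461036298638 mid [0.4694875  0.22004697 0.12572966]
hinge [0.53398161 0.29015207 0.1596467 ] [0.54902109 0.16912083 0.15955151] 7.083331568462775
yaw 6.4 ring circle -18.701705932617188 -1.1368328332901 27.519363403320312 [-18.66677883  -0.0918988 ] O [0.47141445 0.21972751 0.12659287]
 marks mid in ul -20.769767655535116 -1.6690973726218594
-179 35 29 | -175 30 28 | -175 33 28 | -174 36 26 | -171 34 31 | -171 32 30 | -171 29 30 | -166 33 27 | -166 30 29 | -3 29 25 | -1 32 26 | 1 35 30 | 2 38 19 | 4 33 29 | 4 35 29 | 5 31 32 | 5 38 30 | 5 37 18 | 8 30 27 | 9 38 29 | 10 36 33 | 10 38 20 | 10 34 34 | 12 38 29 | 13 36 30 | 13 33 29 | 14 38 21 | 14 31 32 | 16 39 30 | 17 38 18 | 17 36 30 | 17 33 28 | 18 31 31 | 18 37 24 | 19 35 25 | 20 32 24 | 21 29 22 | 38 29 28 | 40 30 19 | 49 29 26 | 52 29 32 | 65 29 30 | 67 30 19 | 77 29 29 | 78 30 19 | 80 29 33 | 81 30 23 | 93 30 29 | 175 30 28 | 176 32 30 | 179 32 31 | 
yaw 7.2 ring circle -18.677026748657227 -1.5910940170288086 27.515750885009766 [-18.38783027  -0.
[... 2318 characters left out ...]
91), np.int64(367), np.int64(2)), (np.int64(691), np.int64(321), np.int64(3)), (np.int64(691), np.int64(277), np.int64(2))]
166 [(np.int64(597), np.int64(282), np.int64(277)), (np.int64(685), np.int64(367), np.int64(2)), (np.int64(596), np.int64(235), np.int64(282)), (np.int64(596), np.int64(201), np.int64(282))]
168 [(np.int64(592), np.int64(281), np.int64(277)), (np.int64(590), np.int64(267), np.int64(284)), (np.int64(591), np.int64(235), np.int64(281)), (np.int64(590), np.int64(200), np.int64(285))]
170 [(np.int64(587), np.int64(280), np.int64(280)), (np.int64(585), np.int64(267), np.int64(285)), (np.int64(586), np.int64(234), np.int64(283)), (np.int64(586), np.int64(201), np.int64(283))]
```

Poses found:
- Ring axis foot O is at about (0.4705, 0.220, 0.126), yaw 7.15°.
- Ring angle is about 0.18 rad.
- Bar is at about (0.632, 0.238, 0.285), with the cover at about 2.03 rad.

I'll approach the lower ear from its right side with the fingers shut, tool x pointing at the robot.

{"method": "servo_tool", "body": {"motion": [[[0,31,-22,-3,-7],[0,62,-43,-6,-14],[0,94,-65,-9,-21],[0,125,-87,-12,-28],[0,156,-108,-15,-35],[0,187,-130,-18,-42],[0,218,-151,-21,-49],[0,250,-173,-24,-56]]], "grip_force": 20}}

```text
t: 0.77
tcp_pos: [0.3805, -0.3482, 0.2507]
orientation: [-0.0, 0.795, 0.607, -0.0]
wrist_force: [0.6, -1.6, -0.1]
opening: 0.0429
gripper_force: 0.0
```

```bash
cat > g.py <<'E'
from m import *
from scipy.spatial.transform import Rotation as Ro
O=np.array([.4705,.2200,.1258]);YAW=np.radians(7.15)
f=np.array([np.cos(YAW),np.sin(YAW),0]);l=np.array([np.sin(YAW),-np.cos(YAW),0]);z=np.array([0,0,1.])
def to(goal,az=None):
    s=r.sense();q=s["orientation"];R=Ro.from_quat(np.r_[q[1:],q[0]]).as_matrix()
    d=(R.T@(goal-s["tcp_pos"])*1000).round(1)
    a=np.degrees(np.arctan2(R[1,0],R[0,0]))
    print("t",round(s["t"],2),"tcp",s["tcp_pos"].round(4),"az",a.round(1),"q",s["q"].round(2),"F",s["wrist_force"].round(1))
    print("shift",d,"turn",None if az is None else round((a-az+180)%360-180,1))
def det(a,b,h): return O*[1,1,0]+f*a/1e3+l*b/1e3+z*h/1e3
E
python3 -c "
from g import *
to(np.array([.42,-.06,.25]),131);to(det(-51.5,25,230),187.15)"
```

```text
t 0.77 tcp [ 0.3805 -0.3482  0.2507] az 74.8 q [ 0.88  0.26 -0.3   1.78  0.08  1.11  0.29] F [ 0.6 -1.6 -0.1]
shift [288.5 -37.7   0.7] turn -56.2
t 0.77 tcp [ 0.3805 -0.3482  0.2507] az 74.8 q [ 0.88  0.26 -0.3   1.78  0.08  1.11  0.29] F [ 0.6 -1.6 -0.1]
shift [ 529.2 -100.7   20.7] turn -112.4
```

{"method": "servo_tool", "body": {"motion": [[[0,36,-5,0,-7],[0,72,-10,0,-14],[0,108,-14,0,-21],[0,144,-19,0,-28],[0,180,-24,0,-35],[0,216,-29,0,-42],[0,252,-33,0,-49],[0,288,-38,0,-56]]]}}

```text
t: 1.43
tcp_pos: [0.4205, -0.0605, 0.2507]
orientation: [0.0, 0.417, 0.909, -0.0]
wrist_force: [2.3, 0.2, -0.2]
opening: 0.0002
gripper_force: 0.0
```

```bash
python3 -c "
from g import *
to(det(-51.5,28,190),187.15)"
```

```text
t 1.43 tcp [ 0.4205 -0.0605  0.2507] az 130.8 q [ 0.6   0.14 -0.64  1.95  0.1   1.08  0.63] F [ 2.3  0.2 -0.2]
shift [185.  162.7  60.6] turn -56.4
```

{"method": "servo_tool", "body": {"motion": [[[0,23,20,4,-7],[0,46,41,8,-14],[0,69,61,12,-21],[0,92,81,16,-28],[0,115,102,20,-35],[0,139,122,25,-42],[0,162,142,35,-49],[0,185,163,50,-56]]]}}

```text
t: 2.1
tcp_pos: [0.4251, 0.1859, 0.201]
orientation: [0.001, -0.059, 0.998, 0.0]
wrist_force: [0.7, -0.6, 0.9]
opening: 0.0002
gripper_force: 0.0
```

```bash
python3 - <<'E'
from g import *
to(det(-51.5,25,128),187.15)
p,d=snapshot("wrist");cv2.imwrite("pics/w1.png",p)
p,d=snapshot("top");cv2.imwrite("pics/t1.png",cv2.resize(p[145:265,140:260],None,fx=5,fy=5,interpolation=3))
E
```

```text
t 2.1 tcp [0.4251 0.1859 0.201 ] az -173.3 q [ 0.21  0.33 -0.91  1.93  0.31  1.02  0.85] F [ 0.7 -0.6  0.9]
shift [ 2.4  3.1 73. ] turn -0.4
```

View pics/w1.png

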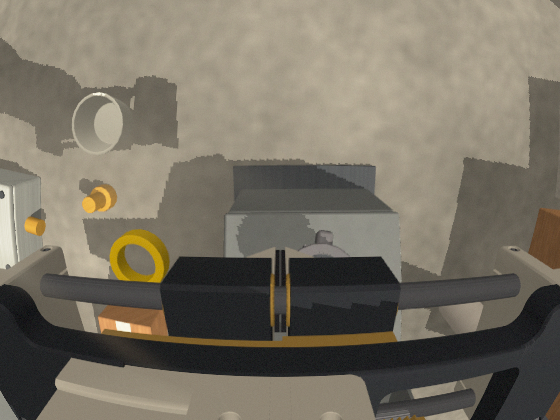

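The wrist view shows the ring's lower ear at (323,238), right of the closed fingers, whose tips are at about (280,255). The gripper's black blocks span columns 163-397. I'll measure the finger shape from wrist depth.

```bash
cat > w.py <<'E'
from g import *
def wrist():
    s=r.sense();q=s["orientation"];R=Ro.from_quat(np.r_[q[1:],q[0]]).as_matrix()
    p,d=snapshot("wrist");C=camera_params("wrist");K=C["camera_matrix"]
    v,u=np.mgrid[:420,:560];a=(u-K[0,2])/K[0,0];b=(v-K[1,2])/K[1,1];th=np.hypot(a,b)+1e-9
    k=np.tan(th)/th;pt=np.stack([a*k*d,-b*k*d,-d,np.ones_like(d)],-1)@C["mount"].T
    pt=pt[...,:3];pt[d==0]=np.nan
    return p,pt,pt@R.T+s["tcp_pos"]
E
python3 - <<'E'
from w import *
p,pt,W=wrist();pt=pt*1000
for v in(245,252,262,280,300,325,345):
    print(v,[(u,*pt[v,u].round().astype(int).tolist()) for u in(120,170,220,265,274,277,280,284,300,350,390) if np.isfinite(pt[v,u,0])])
k=(abs(pt[...,1])<30)&(abs(pt[...,0])<30)&(pt[...,2]<5)
for a in range(-90,10,10):
    s=k&(pt[...,2]>=a)&(pt[...,2]<a+10)
    if s.any():print(a,s.sum(),np.nanmin(pt[s],0).round(),np.nanmax(pt[s],0).round())
h=(W-O)@(-np.sin(np.radians(25))*f+np.cos(np.radians(25))*z);N=-np.sin(np.radians(25))*f+np.cos(np.radians(25))*z;u=np.cos(np.radians(25))*f+np.sin(np.radians(25))*z
U=(W-O)@u*1e3;V=(W-O)@l*1e3
e=(h>.012)&(h<.036)&(U<-28)&(U>-40)&(abs(V)<25)
print("ear",e.sum(),[(x.round(),y.round(),(q*1e3).round()) for x,y,q in zip(U[e][::12],V[e][::12],h[e][::12])])
E
```

```text
245 [(120, -61, -192, 175), (170, -68, -134, 198), (220, -23, -49, 87), (265, -23, -12, 87), (274, -23, -4, 86), (277, -23, -2, 88), (280, -23, 1, 88), (284, -23, 4, 88), (300, -23, 17, 86), (350, -23, 58, 86), (390, -24, 94, 88)]
252 [(120, -79, -206, 196), (170, -79, -136, 200), (220, -29, -49, 86), (265, 11, -7, -7), (274, 11, -3, -9), (277, 9, -1, -3), (280, 9, 0, -3), (284, 9, 3, -3), (300, 11, 10, -7), (350, -28, 58, 83), (390, -29, 93, 84)]
262 [(120, -91, -205, 191), (170, -92, -137, 199), (220, 36, -17, -75), (265, 36, -4, -74), (274, 10, -2, -19), (277, 9, -1, -15), (280, 9, 0, -16), (284, 9, 2, -15), (300, 36, 6, -74), (350, 35, 21, -74), (390, -37, 93, 81)]
280 [(120, 30, -49, -77), (170, 35, -28, -85), (220, 36, -15, -85), (265, 36, -3, -85), (274, 9, -2, -35), (277, 9, -1, -34), (280, 5, 0, -27), (284, 10, 2, -36), (300, 36, 5, -85), (350, 36, 18, -86), (390, 36, 29, -87)]
300 [(120, 26, -46, -83), (170, 31, -28, -89), (220, 32, -15, -89), (265, 32, -3, -89), (274, 29, -1, -84), (277, 28, 0, -83), (280, 29, 0, -84), (284, 29, 1, -84), (300, 32, 5, -89), (350, 32, 18, -8
[... 1268 characters left out ...]
, np.float64(30.0)), (np.float64(-34.0), np.float64(-3.0), np.float64(30.0)), (np.float64(-33.0), np.float64(1.0), np.float64(28.0)), (np.float64(-33.0), np.float64(-7.0), np.float64(30.0)), (np.float64(-32.0), np.float64(-3.0), np.float64(29.0)), (np.float64(-32.0), np.float64(1.0), np.float64(28.0)), (np.float64(-31.0), np.float64(-7.0), np.float64(31.0)), (np.float64(-31.0), np.float64(-4.0), np.float64(30.0)), (np.float64(-30.0), np.float64(1.0), np.float64(28.0)), (np.float64(-30.0), np.float64(-7.0), np.float64(30.0)), (np.float64(-29.0), np.float64(-3.0), np.float64(29.0)), (np.float64(-29.0), np.float64(1.0), np.float64(28.0)), (np.float64(-28.0), np.float64(-7.0), np.float64(30.0))]
```

Ear centre is at lateral −4 mm, so θ≈0.11; the finger tips are about ±10 × ±16 mm. Descend beside the ear.

{"method": "servo_tool", "body": {"motion": [[[0,3,3,20,0],[0,4,4,40,0],[0,4,4,55,0],[0,4,4,66,0],[0,4,4,72,0],[0,4,4,72,0]]]}}

```text
t: 2.75
tcp_pos: [0.4202, 0.1869, 0.128]
orientation: [-0.001, -0.055, 0.998, -0.0]
wrist_force: [0.6, 0.1, -0.4]
opening: 0.0005
gripper_force: 0.0
```

```bash
cat > path.py <<'E'
from g import *
s=r.sense();q=s["orientation"];R=Ro.from_quat(np.r_[q[1:],q[0]]).as_matrix()
u=np.cos(np.radians(25))*f+np.sin(np.radians(25))*z
def tcp(th,psi,half=16,Rc=31):
    E=lambda a:-np.array([np.cos(a),np.sin(a)]);T=lambda a:np.array([np.sin(a),-np.cos(a)])
    c=Rc*E(th)-6*T(th);h=25+10*np.cos(th)
    g=np.array([c[0]*np.cos(np.radians(25))-h*np.sin(np.radians(25)),c[1]])+10*E(psi)-half*T(psi)
    return det(g[0],g[1],max(128,138-14*np.cos(th)*.8))
if __name__=="__main__":
    to(det(-52,25,128),187.15)
    for i,th in enumerate(np.arange(.1,1.61,.1)):
        psi=.6*th
        print(th.round(2),"mm",(R.T@(tcp(th,psi)-s["tcp_pos"])*1e3).round(1),"turn",np.degrees(psi).round(1))
E
python3 path.py
```

```text
t 2.75 tcp [0.4202 0.1869 0.128 ] az -173.7 q [ 0.13  0.42 -0.85  2.03  0.41  0.87  0.73] F [ 0.6  0.1 -0.4]
shift [-2.   1.6 -0.1] turn -0.8
0.1 mm [ 0.3  8.4 -0.1] turn 3.4
0.2 mm [ 1.3 12.2 -0.1] turn 6.9
0.3 mm [ 2.  16.1 -0.1] turn 10.3
0.4 mm [ 2.2 20.  -0.1] turn 13.8
0.5 mm [ 2.1 23.8 -0.2] turn 17.2
0.6 mm [ 1.7 27.7 -0.8] turn 20.6
0.7 mm [ 0.9 31.4 -1.5] turn 24.1
0.8 mm [-0.3 35.1 -2.3] turn 27.5
0.9 mm [-1.7 38.6 -3.1] turn 30.9
1.0 mm [-3.5 41.9 -4. ] turn 34.4
1.1 mm [-5.6 45.1 -5. ] turn 37.8
1.2 mm [-7.9 48.  -6. ] turn 41.3
1.3 mm [-10.5  50.7  -7.1] turn 44.7
1.4 mm [-13.2  53.1  -8.2] turn 48.1
1.5 mm [-16.2  55.2  -9.3] turn 51.6
1.6 mm [-19.3  57.1 -10.5] turn 55.0
```

Push to θ≈0.7 first, then check.

{"method": "servo_tool", "body": {"motion": [[[0,0,5,0,2],[0,1,8,0,4],[0,1,12,0,7],[0,2,16,0,10],[0,2,20,0,14],[0,2,24,0,17],[0,2,28,-1,21],[0,1,31,-1.5,24]]]}}

```text
t: 3.42
tcp_pos: [0.4156, 0.2177, 0.1309]
orientation: [-0.0, 0.155, 0.988, -0.001]
wrist_force: [-2.8, -2.7, 0.7]
opening: 0.0005
gripper_force: 1.8
```

```bash
cat > ang.py <<'E'
from w import *
import sys
p,pt,W=wrist()
N=-np.sin(np.radians(25))*f+np.cos(np.radians(25))*z;u=np.cos(np.radians(25))*f+np.sin(np.radians(25))*z
for nm,X in(("wrist",W),("top",cloud(snapshot("top")[1],"top"))):
    h=(X-O)@N*1e3;U=(X-O)@u*1e3;V=(X-O)@l*1e3;rr=np.hypot(U,V)
    k=(h>20)&(h<35)&(rr>30)&(rr<38)
    if nm=="wrist":
        k&=~((abs(pt[...,0])<.013)&(abs(pt[...,1])<.022)&(pt[...,2]<.004))
    a=np.degrees(np.arctan2(V[k],U[k]))
    H,_=np.histogram(a,np.arange(-180,181,6));print(nm,{int(-180+6*i):int(c) for i,c in enumerate(H) if c})
cv2.imwrite("pics/%s.png"%sys.argv[1],p)
print(r.sense()["wrist_force"].round(1),r.sense()["moment"].round(2))
E
python3 ang.py w2; python3 path.py|head -2
```

```text
wrist {}
top {24: 5, 30: 6, 36: 5, 42: 2}
[-3.7 -1.7  1.5] [-0.21  0.56 -0.03]
t 3.52 tcp [0.4158 0.2185 0.131 ] az 162.4 q [-0.01  0.4  -0.74  2.01  0.36  0.86  0.31] F [-3.7 -1.7  1.5]
shift [-15.  -26.5   3. ] turn -24.8
```

View pics/w2.png

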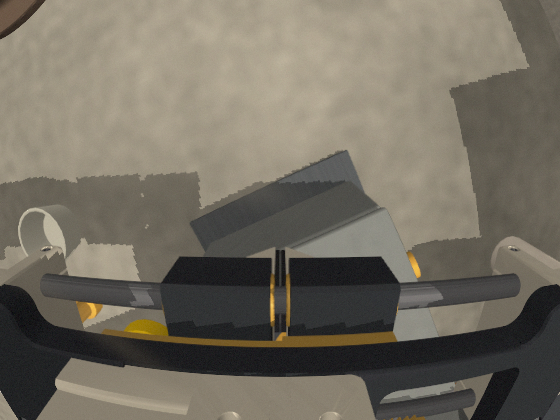

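The camera is blocked by the hand, but the top depth shows the upper ear at about 34°, so the ring is following. I'll continue.

```bash
python3 - <<'E'
from path import *
print(s["tcp_pos"])
for th in np.arange(.7,1.61,.1):
    psi=.6*th
    print(th.round(2),"mm",(R.T@(tcp(th,psi,13)-s["tcp_pos"])*1e3).round(1),"turn",(np.degrees(psi)-24.1).round(1))
E
```

```text
[0.41578387 0.21853601 0.13095088]
0.7 mm [-0.2  2.6  1.5] turn -0.0
0.8 mm [0.1 6.4 0.8] turn 3.4
0.9 mm [-0.  10.1 -0.1] turn 6.8
1.0 mm [-0.5 13.9 -1. ] turn 10.3
1.1 mm [-1.3 17.6 -2. ] turn 13.7
1.2 mm [-2.4 21.1 -3. ] turn 17.2
1.3 mm [-3.8 24.6 -4.1] turn 20.6
1.4 mm [-5.5 27.8 -5.2] turn 24.0
1.5 mm [-7.5 30.9 -6.3] turn 27.5
1.6 mm [-9.8 33.7 -7.4] turn 30.9
```

{"method": "servo_tool", "body": {"motion": [[[0,0,4,1,2],[0,0,6.5,1,4],[0,0,10,0,7],[0,-0.5,14,-1,10],[0,-1,16,-1.5,12],[0,-1.3,17.6,-2,14],[0,-2,19.5,-2.5,16],[0,-2.4,21,-3,17]]]}}

```text
t: 4.18
tcp_pos: [0.4201, 0.2349, 0.133]
orientation: [-0.002, 0.297, 0.955, -0.004]
wrist_force: [-21.3, -11.9, 16.3]
opening: 0.0003
gripper_force: 14.5
```

```bash
python3 ang.py w3; python3 - <<'E'
from path import *
print(s["tcp_pos"])
for th in np.arange(1.1,1.71,.1):
    psi=.6*th
    print(th.round(2),"mm",(R.T@(tcp(th,psi,13)-s["tcp_pos"])*1e3).round(1),"turn",(np.degrees(psi)-41.3).round(1))
E
```

```text
wrist {}
top {42: 3, 48: 5, 54: 5, 60: 4, 66: 1}
[-19.9 -10.9  16.7] [-2.17  3.89 -0.06]
[0.42009111 0.23492024 0.13295682]
1.1 mm [-1.9  1.2  0. ] turn -3.5
1.2 mm [-1.9  5.  -1. ] turn -0.0
1.3 mm [-2.3  8.7 -2.1] turn 3.4
1.4 mm [-3.  12.3 -3.3] turn 6.8
1.5 mm [-4.  15.8 -4.4] turn 10.3
1.6 mm [-5.3 19.1 -5.6] turn 13.7
1.7 mm [-6.9 22.3 -6.7] turn 17.1
```

Ring is at about 0.95 rad with 27 N on the wrist, in the rising part as expected. Continue over the hump in small steps.

{"method": "servo_tool", "body": {"motion": [[[0,-0.2,2,-1,1],[0,-0.4,4,-2,2],[0,-0.7,5.5,-2.5,3],[0,-1.1,7.3,-3,5],[0,-1.6,9,-3.5,6],[0,-2.1,10.8,-4,6]]]}}

```text
t: 4.78
tcp_pos: [0.4236, 0.2403, 0.1351]
orientation: [-0.005, 0.346, 0.938, -0.008]
wrist_force: [-28.9, -12.2, 17.3]
opening: 0.0004
gripper_force: 17.1
```

```bash
python3 ang.py w4; python3 path.py|head -2
```

```text
wrist {}
top {54: 1, 60: 6, 66: 5, 72: 3, 78: 3}
[-18.2  -4.7  17.3] [-1.16  3.48 -0.15]
t 4.88 tcp [0.4271 0.2433 0.1368] az 139.6 q [-0.13  0.41 -0.64  1.95  0.31  0.89 -0.07] F [-18.2  -4.7  17.3]
shift [-31.5 -44.8   9.1] turn -47.5
```

{"method": "servo_tool", "body": {"motion": [[[0,-0.8,1.5,-0.7,0],[0,-1.5,3,-1.4,0],[0,-2.3,4.5,-2.2,0],[0,-3.2,6,-3,0],[0,-4,7.5,-3.5,0],[0,-5,9,-4,0]]], "grip_force": 50}}

```text
t: 5.38
tcp_pos: [0.4328, 0.2482, 0.1393]
orientation: [-0.006, 0.344, 0.939, -0.005]
wrist_force: [-34.4, -1.8, 5.2]
opening: 0.0006
gripper_force: 19.9
```

```bash
python3 ang.py w5; python3 path.py|head -2
```

```text
wrist {}
top {78: 5, 84: 6, 90: 6}
[-31.9  -0.2   5. ] [-0.06  6.48 -0.37]
t 5.48 tcp [0.4326 0.2482 0.1392] az 139.8 q [-0.13  0.42 -0.64  1.93  0.31  0.91 -0.06] F [-31.9  -0.2   5. ]
shift [-30.4 -52.1  11.7] turn -47.4
```

The ears are at about 90° and pressing on the stop. Back off and lift, then verify.

{"method": "servo_tool", "body": {"motion": [[[0,5,-9,3,0],[0,8,-15,0,0],[0,12,-20,0,0],[0,14,-24,-20,0],[0,14,-24,-50,0],[0,14,-24,-90,0],[0.2,14,-24,-130,0],[0.25,14,-24,-170,0]]]}}

```text
t: 6.15
tcp_pos: [0.416, 0.2398, 0.314]
orientation: [0.001, 0.346, 0.938, 0.001]
wrist_force: [1.3, 0.4, -0.3]
opening: 0.0094
gripper_force: 0.0
```

```bash
python3 ang.py w6; python3 - <<'E'
from g import *
p,d=snapshot("top");cv2.imwrite("pics/t2.png",cv2.resize(p[145:265,140:260],None,fx=5,fy=5,interpolation=3))
W=cloud(d,"top");k=np.zeros(d.shape,bool);k[143:156,150:196]=1;k&=(W[...,2]>.27)&(W[...,0]>.617)
w=W[k];print("bar",len(w),w.mean(0),w.min(0),w.max(0))
a=(w-O)@f*1e3;b=(w-O)@l*1e3
print("f",np.percentile(a,[5,50,95]),"l",np.percentile(b,[5,50,95]),"z",np.percentile(w[:,2],[50,90]))
to(det(160,0,340),97.15)
E
```

```text
wrist {-108: 1, -102: 22, -96: 27, -90: 30, -84: 12, 78: 11, 84: 4}
top {-102: 1, -96: 4, -90: 3, -84: 4, 78: 7, 84: 5, 90: 5, 96: 1}
[ 0.5  1.  -0.2] [ 0.08 -0.17  0.  ]
bar 227 [0.63116682 0.23584992 0.28786929] [0.61856029 0.19063665 0.28119402] [0.64350702 0.28677681 0.29231116]
f [152.28975528 161.45814911 167.46620938] l [-43.18820266   5.42955956  47.23903697] z [0.2883315  0.29046042]
t 6.3 tcp [0.4178 0.2411 0.3152] az 139.4 q [-0.04  0.2  -0.7   1.73  0.14  1.25  0.09] F [ 0.3 -0.1 -0.6]
shift [-161.4  136.8  -23.3] turn 42.3
```

View pics/t2.png

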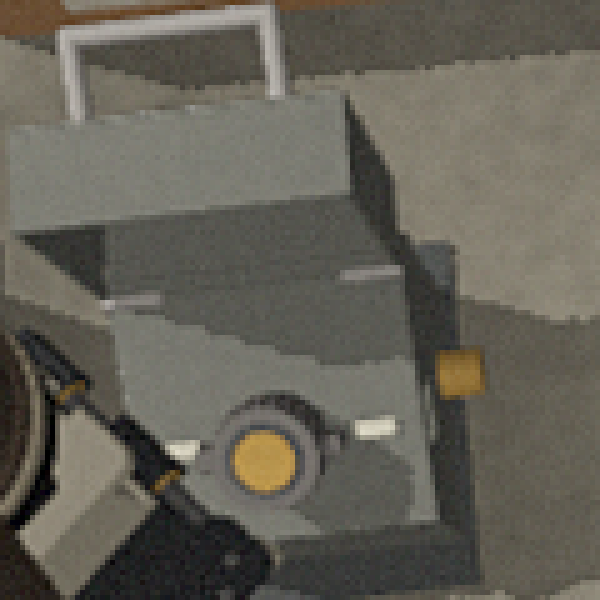

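The picture shows the ears at crop (205,462) and (335,438), in line with the white marks at (182,450) and (377,427), so the ring is locked. Now go above the bar.

{"method": "servo_tool", "body": {"motion": [[[0.27,-10,8,-20,6],[0.27,-35,30,-23,13],[0.27,-62,52,-23,20],[0.27,-90,76,-23,27],[0.27,-118,100,-23,34],[0.27,-145,123,-23,40],[0.27,-161,137,-23,42.3],[0.27,-161,137,-23,42.3]]], "grip_force": 15}}

```text
t: 6.97
tcp_pos: [0.6313, 0.2372, 0.3312]
orientation: [0.0, 0.664, 0.748, -0.001]
wrist_force: [-0.5, -1.2, -1.0]
opening: 0.0247
gripper_force: 0.0
```

```bash
python3 - <<'E'
from w import *
to(det(163,2,270),97.15)
p,pt,W=wrist()
k=(W[...,2]>.272)&(W[...,2]<.296);F=(W-O)@f*1e3;V=(W-O)@l*1e3
k&=(abs(V)<38)&(F>140)&(F<185)
print("bar",k.sum(),np.percentile(F[k],[2,50,98]),np.percentile(W[k][:,2],[50,95]),r.sense()["opening"])
k=(W[...,2]>.272)&(W[...,2]<.296)&(F>100)&(F<148)&(abs(V)<60);print("edge",k.sum(),np.percentile(F[k],[2,50,98]) if k.any() else 0)
cv2.imwrite("pics/w7.png",p)
E
```

```text
t 6.97 tcp [0.6313 0.2372 0.3312] az 96.8 q [-0.16  0.51 -0.47  1.24  0.23  1.45 -0.49] F [-0.5 -1.2 -1. ]
shift [ 1.1  1.4 61.2] turn -0.4
bar 1570 [158.4098305  162.97231179 167.54604739] [0.28761587 0.28900499] 0.024625602212793855
edge 4889 [100.62575091 114.99850882 144.55113432]
```

View pics/w7.png

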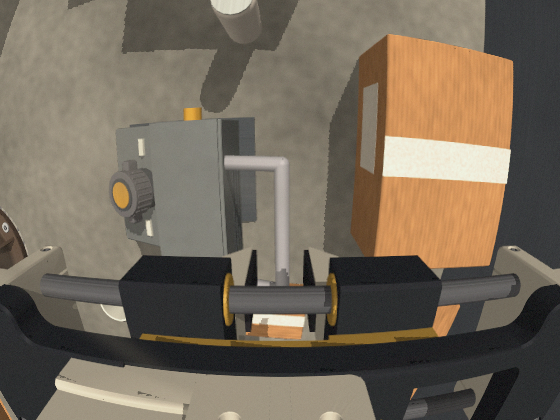

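The wrist view shows the bar running down to (283,275), centred between the open fingers at columns 250 and 315. Descend and grip.

{"method": "servo_tool", "body": {"motion": [[[0.27,0.5,1,15,0],[0.27,1,1.2,30,0],[0.27,1,1.2,45,0],[0.27,1,1.2,55,0],[0.27,1,1.2,61,0],[0.05,1,1.2,61,0],[0.05,1,1.2,61,0],[0.05,1,1.2,61,0]]], "grip_force": 15}}

```text
t: 7.68
tcp_pos: [0.6298, 0.2407, 0.2747]
orientation: [0.001, 0.662, 0.75, 0.002]
wrist_force: [4.8, -0.3, -0.1]
opening: 0.0093
gripper_force: 14.3
```

```bash
cat > cov.py <<'E'
from g import *
H=(72.5,159.6);th0=float(__import__("sys").argv[1])
s=r.sense();q=s["orientation"];R=Ro.from_quat(np.r_[q[1:],q[0]]).as_matrix();p=s["tcp_pos"]
print("t",s["t"],"f,l,z",((p-O)@f*1e3).round(1),((p-O)@l*1e3).round(1),(p[2]*1e3).round(1),"F",s["wrist_force"].round(1),"open",s["opening"],s["gripper_force"])
def bar(th):
    x=-128*np.cos(th)+87*np.sin(th);y=128*np.sin(th)+87*np.cos(th);c,n=np.cos(np.radians(25)),np.sin(np.radians(25))
    return np.array([H[0]+x*c-y*n,H[1]+x*n+y*c])
b0=bar(th0);print("bar0",b0)
for th in np.arange(th0,-.01,-.1).tolist()+[0]:
    d=bar(th)-b0;print(round(th,2),(R.T@(f*d[0]+z*d[1])).round(1))
E
python3 cov.py 2.03
```

```text
t 7.6833 f,l,z 160.7 -0.7 274.7 F [ 4.8 -0.3 -0.1] open 0.009325750645773529 14.270345270633698
bar0 [162.40452506 285.57688825]
2.03 [0. 0. 0.]
1.93 [ -0.  -13.   -8.4]
1.83 [ -0.  -26.8 -15.5]
1.73 [ -0.  -41.2 -21.1]
1.63 [ -0.  -56.1 -25.3]
1.53 [ -0.  -71.3 -28. ]
1.43 [ -0.1 -86.7 -29.1]
1.33 [-1.000e-01 -1.022e+02 -2.870e+01]
1.23 [-1.000e-01 -1.175e+02 -2.670e+01]
1.13 [-1.000e-01 -1.326e+02 -2.330e+01]
1.03 [-1.000e-01 -1.473e+02 -1.830e+01]
0.93 [-1.000e-01 -1.613e+02 -1.190e+01]
0.83 [-1.000e-01 -1.747e+02 -4.200e+00]
0.73 [-1.000e-01 -1.873e+02  4.900e+00]
0.63 [  -0.2 -198.8   15.2]
0.53 [-2.000e-01 -2.093e+02  2.660e+01]
0.43 [-2.000e-01 -2.186e+02  3.890e+01]
0.33 [-2.000e-01 -2.266e+02  5.220e+01]
0.23 [-2.000e-01 -2.333e+02  6.610e+01]
0.13 [-2.000e-01 -2.385e+02  8.070e+01]
0.03 [-2.000e-01 -2.422e+02  9.570e+01]
0 [-2.000e-01 -2.431e+02  1.003e+02]
```

{"method": "servo_tool", "body": {"motion": [[[0.05,0,-8,-5.4,0],[0.05,0,-16.3,-10.2,0],[0.05,0,-25,-14.7,0],[0.05,0,-34,-18.5,0],[0.05,0,-43,-21.7,0],[0.05,0,-52.5,-24.4,0],[0.05,0,-62,-26.5,0],[0.05,0,-71.3,-28,0]]]}}

```text
t: 8.35
tcp_pos: [0.5586, 0.2318, 0.3034]
orientation: [0.001, 0.662, 0.749, 0.002]
wrist_force: [5.1, -1.2, 5.8]
opening: 0.0093
gripper_force: 15.0
```

```bash
python3 cov.py 1.53|head -12
```

```text
t 8.35 f,l,z 88.9 -0.8 303.4 F [ 5.1 -1.2  5.8] open 0.009342998324699796 15.004673302173615
bar0 [ 91.00210593 313.25764568]
1.53 [0. 0. 0.]
1.43 [ -0.  -15.4  -1.2]
1.33 [ -0.  -30.9  -0.8]
1.23 [ -0.  -46.2   1.2]
1.13 [ -0.1 -61.3   4.6]
1.03 [ -0.1 -76.    9.6]
0.93 [ -0.1 -90.1  16. ]
0.83 [-1.000e-01 -1.035e+02  2.370e+01]
0.73 [-1.00e-01 -1.16e+02  3.28e+01]
0.63 [  -0.2 -127.6   43. ]
```

Smooth, with low forces. Continue to 0.93 rad.

{"method": "servo_tool", "body": {"motion": [[[0.05,0,-11.5,-1,0],[0.05,0,-23,-1.1,0],[0.05,0,-34.5,-0.4,0],[0.05,0,-46.2,1.2,0],[0.05,0,-57.5,3.6,0],[0.05,0,-68.6,7,0],[0.05,0,-79.5,11.1,0],[0.05,0,-90.1,16,0]]]}}

```text
t: 9.02
tcp_pos: [0.4675, 0.2207, 0.2858]
orientation: [0.0, 0.662, 0.75, 0.001]
wrist_force: [2.4, 0.3, 0.6]
opening: 0.0093
gripper_force: 15.0
```

```bash
python3 cov.py 0.93
```

```text
t 9.0167 f,l,z -2.9 -1.1 285.8 F [2.4 0.3 0.6] open 0.009344645901863114 15.000196248292923
bar0 [  1.00881386 296.86620234]
0.93 [0. 0. 0.]
0.83 [ -0.  -13.4   7.8]
0.73 [ -0.  -25.9  16.9]
0.63 [ -0.  -37.4  27.2]
0.53 [ -0.  -47.9  38.6]
0.43 [ -0.  -57.1  51. ]
0.33 [ -0.  -65.1  64.3]
0.23 [ -0.  -71.7  78.2]
0.13 [ -0.  -76.9  92.8]
0.03 [ -0.  -80.6 107.8]
0 [ -0.  -81.4 112.4]
```

{"method": "servo_tool", "body": {"motion": [[[0.05,0,-10,5.7,0],[0.05,0,-19.8,12.3,0],[0.05,0,-29,19.5,0],[0.05,0,-37.4,27.2,0],[0.05,0,-45.3,35.6,0],[0.05,0,-52.6,44.8,0],[0.05,0,-59.2,54.2,0],[0.05,0,-65.1,64.3,0]]]}}

```text
t: 9.68
tcp_pos: [0.4034, 0.2128, 0.2212]
orientation: [0.0, 0.662, 0.75, 0.001]
wrist_force: [5.5, 0.9, -1.4]
opening: 0.0095
gripper_force: 15.0
```

```bash
python3 cov.py 0.33
```

```text
t 9.6833 f,l,z -67.4 -1.2 221.2 F [ 5.5  0.9 -1.4] open 0.009460351852502585 14.999635219573975
bar0 [-64.01055008 232.52372534]
0.33 [0. 0. 0.]
0.23 [-0.  -6.6 14. ]
0.13 [ -0.  -11.8  28.6]
0.03 [ -0.  -15.5  43.6]
0 [ -0.  -16.4  48.1]
```

{"method": "servo_tool", "body": {"motion": [[[0.05,0,-2.8,5.3,0],[0.05,0,-5.1,10.6,0],[0.05,0,-7.2,15.8,0],[0.05,0,-9.2,21,0],[0.05,0,-11,26.2,0],[0.05,0,-12.6,31.4,0],[0.05,0,-14,36.5,0],[0.05,0,-15,41.5,0]]]}}

```text
t: 10.35
tcp_pos: [0.3894, 0.211, 0.1794]
orientation: [0.0, 0.662, 0.75, 0.001]
wrist_force: [5.4, 1.3, 0.6]
opening: 0.0093
gripper_force: 15.0
```

{"method": "servo_tool", "body": {"motion": [[[0.05,0,-0.4,2,0],[0.05,0,-0.8,4,0],[0.05,0,-1.2,5.5,0],[0.05,0,-1.3,7,0],[0.05,0,-1.3,8,0],[0.05,0,-1.3,8,0]]]}}

```text
t: 10.85
tcp_pos: [0.3892, 0.2119, 0.1733]
orientation: [0.001, 0.662, 0.75, 0.002]
wrist_force: [2.3, 0.7, 20.8]
opening: 0.0091
gripper_force: 15.0
```

```bash
python3 cov.py 0; python3 - <<'E'
from g import *
p,d=snapshot("scene");cv2.imwrite("pics/s3.png",cv2.resize(p[150:330,240:440],None,fx=3,fy=3,interpolation=3))
E
```

```text
t 10.85 f,l,z -81.7 -2.1 173.3 F [ 2.3  0.7 20.8] open 0.00911384492670577 15.002963840961456
bar0 [-80.27518551 184.35363997]
0.0 [0. 0. 0.]
0 [0. 0. 0.]
```

View pics/s3.png

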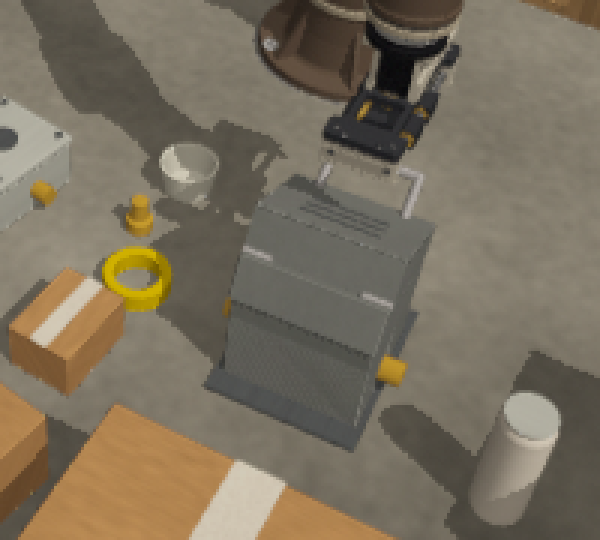

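The cover is down over the ring and force rises to 20 N against the stop. Tip height matches the shut bar (184 mm). Let go, then lift clear.

{"method": "servo_tool", "body": {"motion": [[[0.27,0,0,0,0],[0.27,0,0,0,0],[0.27,0,0,0,0],[0.27,0,0,-10,0],[0.27,0,0,-25,0],[0.27,0,0,-55,0],[0.27,0,0,-90,0],[0.27,0,0,-130,0]]]}}

```text
t: 11.57
tcp_pos: [0.3859, 0.2098, 0.3022]
orientation: [-0.001, 0.661, 0.75, -0.002]
wrist_force: [1.5, 0.1, 0.2]
opening: 0.0251
gripper_force: 0.0
```

```bash
python3 - <<'E'
from w import *
N=-np.sin(np.radians(25))*f+np.cos(np.radians(25))*z;u=np.cos(np.radians(25))*f+np.sin(np.radians(25))*z
X=cloud(snapshot("top")[1],"top");p,pt,W=wrist()
for A in(X,W):
    h=(A-O)@N*1e3;U=(A-O)@u*1e3;V=(A-O)@l*1e3
    k=(abs(V)<60)&(h>40)&(h<60)&(U<70)&(U>-45)
    c=np.polyfit(U[k],h[k],1) if k.sum()>20 else None
    b=(abs(V)<35)&(h>78)&(h<98)&(abs(U+48)<9)
    print(k.sum(),"h vs U slope",c,"bar",b.sum(),np.median(U[b]) if b.any() else 0,np.percentile(h[b],95) if b.any() else 0)
print(r.sense()["t"],r.sense()["tcp_pos"],r.sense()["wrist_force"].round(1))
E
```

```text
1551 h vs U slope [-2.45744309e-04  4.95825621e+01] bar 88 -45.739945537741534 94.48730267557978
12739 h vs U slope [-2.32237385e-03  4.89329635e+01] bar 821 -47.39755926818516 92.4377677369637
11.6667 [0.38901579 0.21238093 0.30728912] [ 0.9  1.1 -1.1]
```

The cover's outer face is parallel to the sloping face, 49 mm out, so it is fully shut, and the robot is clear of it.

```bash
python3 -c "
from rig import r
print(r.job_done())"
```

```text
the job is handed in; nothing more can be done
None
```

The ring is turned to its stop with its ears in line with the white marks, and the cover is lowered fully shut and released. The arm is clear of it, no other bench item was handled, and the job was handed in at about 12 s.

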